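Lock the dough sheeter's roller with the hex key

TASK

The dough sheeter's roller has just been shifted: lock it by tightening the clamp screw down in the slot on top of the blue machine. Take the orange-handled hex key from its white stand, feel gently for the hex socket in the slot, and turn the key clockwise, regripping as you need, until the screw comes up tight at its stop, without wrenching it. Leave the key standing in the socket, let go of it, and leave the pepper mill, clay pot and mug as they are.

Things in the scene. Friction and masses are not known exactly. Their poses are not given: they have to be found in the camera images.
- sheeter: Fixed blue dough sheeter, 160 mm along its x, 250 mm along y over its two side frames; the hand wheel on the +y side reaches y = 230 mm and 225 mm high. Origin on the counter under its middle; x across the two rollers, y along them, z up. Frame tops (y = -100 and +100 mm, each 50 mm wide) are 165 mm high, the highest near the work. Rigid: touch slowly; never push key or hand at it with over 35 N.
- slot (a point): Centre of the slot's flat steel floor, 160 mm above the counter, on top of the frame at the sheeter's y = -100 mm. Its axes are the sheeter's. The slot is a recess 5 mm deep, 76 mm long along x, 30 mm wide along y. The clamp screw lies on its middle line (y = 0 here), anywhere within 20 mm of this point along x: where is not measured, it must be felt or seen.
- slot_far (a point): Point on the slot's floor, middle line, 20 mm from slot along the sheeter's +x: the farthest place of the screw. The screw's hex socket is 16.8 mm across flats and reaches 20 mm below the floor; its mouth is a 45 degree hexagonal countersink, 22.8 mm across flats at the floor, 3 mm deep. How its flats lie is not measured (any angle; repeats every 60 degrees).
- slot_near (a point): Point on the slot's floor, middle line, 20 mm from slot along the sheeter's -x: the nearest place of the screw. A key tip on the bare floor stops at floor height; in the countersink but not aligned it rests 1 to 6 mm lower, pushed towards the screw's axis; turned until the flats meet, with a light push of about 5 N, it goes down to 20 mm below the floor.
- clamp_screw (a joint): Turn of the clamp screw in rad, growing as it turns clockwise seen from above (tightening); starts between 0 and 0.6, tight against a hard stop at 3.8. It turns with a steady drag of about 0.15 N m and stays where it is left. At the stop the torque jumps: ease off there, over 1 N m is wrenching. The value does not tell how the flats lie.
- hex_key: Loose hex key, 100 mm long, about 0.25 kg, standing in the key stand (leaning up to 3 degrees). Origin at the middle of its lower tip, z up along it. Hex shaft 16 mm across flats, from the tip to 60 mm (lowest 2.5 mm only 14.2 mm across flats), two flats facing the key's x; from 60 to 100 mm an orange square handle 30 x 30 mm, its sides facing the key's x and y.
- key_stand: Fixed white plastic block 70 x 70 x 50 mm, origin under its middle. In the middle of its top is a round hole 20.5 mm wide, 42 mm deep, in which the key stands; the underside of the key's handle is 18 mm above the block's top.
- pepper_mill: Bystander: loose wooden pepper mill, 54 mm wide at the foot, 142 mm tall, origin under its middle. Leave it standing where it is.
- clay_pot: Bystander: loose terracotta pot, 90 mm wide, 75 mm tall, origin under its middle. Leave it where it is.
- mug: Bystander: loose white mug, 76 mm wide, 90 mm tall, with a handle, origin under its middle. Leave it where it is.
Not all that is in view belongs to the job. Of the things that look like the hex_key, the largest one is meant.

How it is judged:
On the way, in this order (a step that is already met when the one before it is completed fails the run):
1. the key's tip is down in the hex socket: at least 14 mm below the slot's floor, within 26 mm of the slot's middle, the key upright within 0.2 rad (z of hex_key in the frame of slot below -0.014 m and horizontal distance between hex_key and slot below 0.026 m and angle between hex_key's own z axis and vertical below 0.2 rad), for 0.1 s.
2. the clamp screw is turned tight (past 3.65 rad) with the key in it (value of joint clamp_screw above 3.65 rad and z of hex_key in the frame of slot below -0.01 m and horizontal distance between hex_key and slot below 0.026 m), for 0.1 s.
At the end, for the whole second after the job is handed in: The clamp screw is tight (joint past 3.65 of 3.8 rad) and the key stands at rest in the socket, let go, its tip at least 10 mm below the slot's floor, within 26 mm of the slot's middle and upright within 0.2 rad (all of step 2 and angle between hex_key's own z axis and vertical below 0.2 rad and linear speed of hex_key below 0.02 m/s); the robot touches nothing.
It fails at once if the key is pushed at the machine with more than 35 N while not down in the socket (its tip less than 8 mm below the slot's floor) (contact force between hex_key and sheeter above 35 N and z of hex_key in the frame of slot above -0.008 m).
It fails at once if the screw is wrenched: the contact forces between key and socket add up to more than 200 N (about 1 N m of turning) (contact force between hex_key and sheeter above 200 N).
It fails at once if the robot pushes the machine with more than 35 N (contact force between the arm and sheeter above 35 N).
It fails at once if the pepper mill, clay pot or mug is moved more than 30 mm or tipped over 0.3 rad (distance of any of pepper_mill, clay_pot, mug from where it was at the start of the episode above 0.03 m or angle between any of pepper_mill, clay_pot, mug's own z axis and vertical above 0.3 rad).
It also fails if it takes over 67 s, if anything falls off the work surface, if the arm or the gripper's body presses on something with over 40 N, if the wrist force passes 120 N, or if a joint passes its speed limit or range.

ROBOT

A 7-joint arm with a two-finger parallel gripper is mounted at the origin on the work surface. World frame = base frame: x ahead of the robot, y to its left, z up, the work surface at z = 0. Lengths are in m, angles in rad, forces in N, time in s.
With the tool pointing down it reaches from about 0.425 to 0.925 m from the base axis. Payload 6.8 kg.
Tool frame: the origin (TCP) lies at the very end of the fingers, on their centre line; the grasp point (between the pads) lies 19 mm behind it; z points along the fingers, y is the line along which they close (so a half turn about z gives the same grasp; the last joint's range is limited). The gripper opens to 85 mm and grips with 20 to 120 N. Pads are 22 mm wide; open, the fingers measure 114 mm over their backs; the gripper's body (76 mm by 85 mm) begins 54 mm behind the grasp point. The pads swing forward as they close: fully open they stand 13 mm farther back than shut.
Start: joints at [-1.364, 0.477, 0.022, 1.555, -0.011, 1.109, -0.083], TCP at [0.209, 0.642, 0.231] pointing down, gripper open.
Joint ranges: [-2.96, 2.96], [-0.34, 2.1], [-1.41, 1.46], [0.24, 2.44], [-1.37, 4.51], [0.17, 1.92], [-2.96, 2.96]. Speed limits (rad/s): [2.39, 2.39, 3.14, 3.14, 3.14, 3.14, 3.14].

INTERFACE

Orientations are given as a rotation vector (axis times angle).
In Python, from bench import r gives the robot as it stands.
- The arm moves only by the tool play_rows, never from a script. Its argument "targets" is text: rows parted by semicolons, each of 5 numbers parted by spaces: the closure, from -1 (fully open) to 1 (shut), then the shift along the tool's x, y, z in m, then the turn about the tool's z in rad. In form: gripper dx dy dz spin; .... A call has 1 to 8 rows; each row is the pose to reach, as a shift and turn from the pose commanded when the call began, along the tool's axes at that moment; what a row does not reach only later rows make up. A row lasts 1/12 s, in which the tool goes at most 41.7 mm and 7.16 degrees, less where a joint would pass 70% of its speed; a pose out of reach is approached as far as the arm can. A call with a gripper value outside its range is refused whole. The fingers move at their own pace and stop on an object; "squeeze" is the grip in N (left out, the last holds). Time passes only in rows, so rows that repeat a pose let the fingers close. It gives the time, the measured TCP pose, the force, the opening and the grip force at its end, in the units of the state.
- r.get_obs(): the state, without advancing time (a new reading comes with each control period).
- r.grab_frame(name): name is "scene" or "top" or "wrist"; returns the picture (384x512x3 uint8, red, green, blue); there is no depth.
- r.camera_info(name): a dict with "fov_y" (degrees; the focal length in pixels is half the picture's height over the tangent of half this angle, whatever the lens; pixels are square), "cx", "cy" (the principal point, pixels), "k1" (the pictures are not rectified: a ray, as slopes to the right and down, at radius r is drawn at 1 + k1 r^2 times it, then the intrinsics apply), "position" and "rotation" of the camera in the world. Camera axes: x right, y down, z forward; pixel columns grow to the right and rows downward; lengths in m; the calibration is good to about 2 mm. A picture is of the moment at which its call begins: read the wrist's pose just before it. camera_info takes no time and is no camera call; for the wrist camera it gives the pose at the moment of the call.
- r.hand_in(): hands the job in; it is judged then, once.
The state is a dict: "clock": time; "joints": joint angles; "qvel": joint speeds; "tau": joint torques, N m; "tcp_pos": TCP position; "orientation": TCP orientation; "contact_force": force on the tool from outside, world axes, zero at the start; "moment": the same for the moment, N m; "grip_width": finger opening in m; "gripper_force": force on a finger pad.
Only numpy, scipy, OpenCV 4.12 (cv2) and the standard library are available. Lean on these libraries where they do the work, as an engineer would, in place of code of your own. Each camera call takes 0.05 s, during which the arm holds its last target. There are 200 camera calls.

## Working session

There is one attempt and no reset: what is moved stays moved. The work goes in short steps, Python scripts to look and compute and a tool call to move; the robot and the scene stay as the last step left them, time stands still between calls to the robot, and variables do not carry over. Pictures are saved under pics/ and viewed, at most 10 in all, crops included, and the job is handed in when it is done.

Besides the shell and the picture viewer there is one more tool, called after ">>>" as name(argument=value, ...) on one line, values as JSON. play_rows: Moves the arm, as the interface text tells. Its arguments: {"type":"object","properties":{"targets":{"type":"string"},"squeeze":{"type":"number"}},"required":["targets"]}

```bash
mkdir -p pics; ls
cat > h.py <<'E'
from bench import r
import numpy as np, cv2
from scipy.spatial.transform import Rotation as R
def info(n):
    i=r.camera_info(n); i['f']=192/np.tan(np.radians(i['fov_y'])/2); return i
def rotm(i):
    q=np.array(i['rotation'],float)
    return q if q.shape==(3,3) else R.from_rotvec(q).as_matrix() if q.size==3 else R.from_quat(q).as_matrix()
def ray(i,u,v):
    K=np.array([[i['f'],0,i['cx']],[0,i['f'],i['cy']],[0,0,1.]])
    p=cv2.undistortPoints(np.array([[[u,v]]],float),K,np.array([i['k1'],0,0,0.]))[0,0]
    return np.array(i['position']),rotm(i)@np.array([p[0],p[1],1])
def plane(i,u,v,z):
    o,d=ray(i,u,v); return o+d*(z-o[2])/d[2]
def proj(i,P):
    c=rotm(i).T@(np.array(P)-np.array(i['position'])); s=c[:2]/c[2]
    s=s*(1+i['k1']*(s@s)); return s*i['f']+np.array([i['cx'],i['cy']])
E
python3 - <<'E'
from h import *
o=r.get_obs(); print({k:np.round(v,3) for k,v in o.items()})
ims=[]
for n in ('scene','top'):
    i=r.camera_info(n); print(n,i)
    im=r.grab_frame(n)[:,:,::-1]; cv2.imwrite(f'pics/{n}0.png',im)
print('wrist',r.camera_info('wrist'))
E
```

```text
pics
{'clock': np.float64(0.0), 'joints': array([-1.364,  0.478,  0.022,  1.556, -0.011,  1.109, -0.083]), 'qvel': array([-0.001,  0.001, -0.   ,  0.   ,  0.001,  0.001, -0.001]), 'tau': array([-0.0000e+00, -5.9643e+01,  1.6080e+00, -2.8120e+01,  1.2000e-02,
        9.0000e-03, -0.0000e+00]), 'tcp_pos': array([0.209, 0.641, 0.23 ]), 'orientation': array([-4.920e-01, -3.103e+00,  3.000e-03]), 'contact_force': array([-1.132,  0.55 , -0.507]), 'moment': array([ 0.029, -0.004, -0.002]), 'gripper_force': np.float64(0.0), 'grip_width': np.float64(0.085)}
scene {'fov_y': 44.300352462125296, 'cx': 253.44689342768547, 'cy': 190.63739121197398, 'k1': -0.10342297542509614, 'position': array([ 1.24885948, -0.13871293,  0.98304574]), 'rotation': array([-1.9386583 , -1.77285849,  0.57609313])}
top {'fov_y': 54.52752652723848, 'cx': 246.48127590052664, 'cy': 191.550719111031, 'k1': 0.004530228278647722, 'position': array([ 0.50705742, -0.09005477,  0.95257374]), 'rotation': array([-2.16711674,  2.1261677 , -0.13245895])}
wrist {'fov_y': 61.76549811215096, 'cx': 252.71306129164088, 'cy': 196.64819089244602, 'k1': -0.08508910248474107, 'position': array([0.14560577, 0.66223142, 0.37293365]), 'rotation': array([2.35783568, 1.71283851, 0.22874662])}
```

View pics/scene0.png

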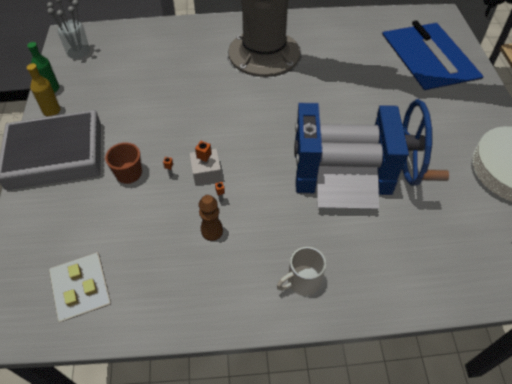

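View pics/top0.png

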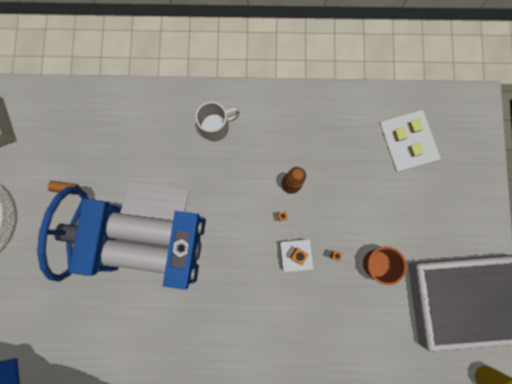

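Scene and top pictures show three orange keys. In the top picture they are at (299,256) in the white stand, (283,216) and (336,256). The first is the largest and stands in the white stand, so it is the one meant. The slot with a visible screw is near (181,249). I'll confirm both in one enlarged crop and measure.

Run:
```python
from h import *
i=info('top'); im=cv2.imread('pics/top0.png')
a=cv2.resize(im[225:285,265:350],None,fx=4.6,fy=4.6,interpolation=cv2.INTER_CUBIC)
b=cv2.resize(im[200:300,150:215],None,fx=5.5,fy=5.5,interpolation=cv2.INTER_CUBIC)
c=np.zeros((560,a.shape[1]+b.shape[1],3),np.uint8); c[:a.shape[0],:a.shape[1]]=a; c[:b.shape[0],a.shape[1]:]=b
cv2.imwrite('pics/crop1.png',c)
hsv=cv2.cvtColor(im,cv2.COLOR_BGR2HSV)
def blobs(m,mn,roi):
    z=np.zeros_like(m); x0,y0,x1,y1=roi; z[y0:y1,x0:x1]=m[y0:y1,x0:x1]
    cs,_=cv2.findContours(z,cv2.RETR_EXTERNAL,cv2.CHAIN_APPROX_NONE)
    return [c for c in cs if cv2.contourArea(c)>=mn]
m=cv2.inRange(hsv,(3,150,90),(18,255,255))
for c in blobs(m,20,(265,200,350,280)): print('orange',cv2.contourArea(c),cv2.minAreaRect(c))
m=cv2.inRange(hsv,(0,0,170),(180,40,255))
for c in blobs(m,100,(265,225,350,285)):
    q=cv2.minAreaRect(c); print('white',q,[plane(i,*p,.05).round(4) for p in cv2.boxPoints(q)],plane(i,*q[0],.05))
m=cv2.inRange(hsv,(100,150,50),(125,255,255))
for c in blobs(m,300,(60,190,215,300)):
    q=cv2.minAreaRect(c); print('blue',q,[plane(i,*p,.165).round(4) for p in cv2.boxPoints(q)],plane(i,*q[0],.165))
print('key top',plane(i,299.5,256,.108))
print('screw',plane(i,181,249,.16))
```

```text
orange 20.5 ((336.0000305175781, 255.5), (7.905693531036377, 6.640782833099365), 18.43494987487793)
orange 130.5 ((298.5384521484375, 255.8076934814453), (13.14768123626709, 11.53523063659668), 29.744882583618164)
orange 41.5 ((282.0769348144531, 215.88462829589844), (6.864064693450928, 7.648529529571533), 78.69007110595703)
white ((296.7029724121094, 255.52972412109375), (29.652109146118164, 29.35359764099121), 84.2894058227539) [array([ 0.5078, -0.1631,  0.05  ]), array([ 0.5161, -0.2331,  0.05  ]), array([ 0.4468, -0.2398,  0.05  ]), array([ 0.4386, -0.1706,  0.05  ])] [ 0.47711895 -0.20167208  0.05      ]
blue ((183.88438415527344, 250.2514190673828), (30.715553283691406, 75.34434509277344), 8.746162414550781) [array([0.4151, 0.0884, 0.165 ]), array([0.5696, 0.0718, 0.165 ]), array([0.5609, 0.007 , 0.165 ]), array([0.4069, 0.0253, 0.165 ])] [0.48709426 0.04820282 0.165     ]
blue ((90.0, 234.5), (89.0, 60.0), 90.0) [array([0.6094, 0.3193, 0.165 ]), array([0.6117, 0.1905, 0.165 ]), array([0.4257, 0.1783, 0.165 ]), array([0.4232, 0.303 , 0.165 ])] [0.51599415 0.2476436  0.165     ]
key top [ 0.47813433 -0.20073326  0.108     ]
screw [0.48944939 0.05527312 0.16      ]
```

View pics/crop1.png

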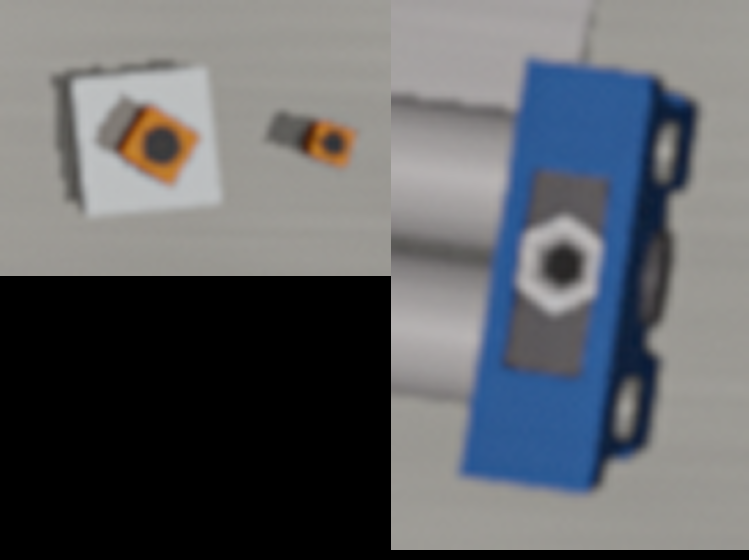

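The crop shows the orange square handle, centred at px (300,256.7), about 31° turned in the image, in the white stand. The right-hand decoy is clearly smaller. The screw is visible in the slot as a hex at px (181,248). Next I go up and over towards the key.

>>> play_rows(targets="-1 0 0 -0.04 0; -1 0 0 -0.08 0; -1 -0.055 -0.04 -0.09 0; -1 -0.11 -0.08 -0.09 0; -1 -0.165 -0.12 -0.09 0; -1 -0.22 -0.16 -0.09 0; -1 -0.275 -0.2 -0.09 0; -1 -0.335 -0.25 -0.09 0")

```text
clock: 0.77
tcp_pos: [0.3554, 0.4372, 0.3204]
orientation: [-0.493, -3.103, 0.001]
contact_force: [0.4, 0.6, 0.8]
grip_width: 0.0854
gripper_force: 0.0
```

```bash
cat > st.py <<'E'
from h import *
def st():
    o=r.get_obs(); M=R.from_rotvec(o['orientation']).as_matrix()
    print('t',round(float(o['clock']),2),'tcp',o['tcp_pos'].round(4),'x',M[:,0].round(3),'y',M[:,1].round(3),'j',o['joints'].round(2),'F',o['contact_force'].round(1),'M',o['moment'].round(2),'w',round(float(o['grip_width']),4))
    return o,M
def to(P,M,o): return (M.T@(np.array(P)-o['tcp_pos'])).round(4)
E
python3 -c "
from st import *
o,M=st(); print(to([.478,-.2,.31],M,o))"
```

```text
t 0.77 tcp [0.3554 0.4372 0.3204] x [-0.951  0.31   0.   ] y [ 0.31   0.951 -0.   ] j [-1.09  0.22  0.11  1.72 -0.03  1.2   0.28] F [0.4 0.6 0.8] M [ 0.01 -0.08 -0.  ] w 0.0854
[-0.3139 -0.5679  0.0106]
```

>>> play_rows(targets="-1 -0.03 -0.03 0 0.05; -1 -0.06 -0.06 0 0.1; -1 -0.09 -0.09 0 0.15; -1 -0.12 -0.12 0 0.2; -1 -0.15 -0.155 0 0.22; -1 -0.17 -0.195 0 0.22; -1 -0.19 -0.235 0 0.22; -1 -0.21 -0.275 0 0.22")

```text
clock: 1.43
tcp_pos: [0.4665, 0.1268, 0.3204]
orientation: [-0.83, -3.029, 0.0]
contact_force: [0.9, 0.3, -0.4]
grip_width: 0.0854
gripper_force: 0.0
```

```bash
python3 -c "
from st import *
o,M=st(); print(to([.478,-.2,.30],M,o))"
```

```text
t 1.43 tcp [0.4665 0.1268 0.3204] x [-0.86  0.51  0.  ] y [ 0.51  0.86 -0.  ] j [-0.73  0.07  0.36  1.9  -0.03  1.18  0.67] F [ 0.9  0.3 -0.4] M [-0.03 -0.06  0.03] w 0.0854
[-0.1765 -0.2752  0.0204]
```

>>> play_rows(targets="-1 -0.02 -0.035 0 0; -1 -0.045 -0.07 0 0; -1 -0.067 -0.105 0 0; -1 -0.09 -0.14 0.01 0; -1 -0.112 -0.175 0.02 0; -1 -0.135 -0.21 0.02 0; -1 -0.157 -0.245 0.02 0; -1 -0.1765 -0.275 0.02 0")

```text
clock: 2.1
tcp_pos: [0.4775, -0.1999, 0.3005]
orientation: [-0.831, -3.029, -0.0]
contact_force: [0.8, 1.0, 0.3]
grip_width: 0.0852
gripper_force: 0.0
```

>>> play_rows(targets="-1 0 0 0 0; -1 0 0 0 0; -1 0 0 0 0")

```text
clock: 2.35
tcp_pos: [0.4781, -0.1972, 0.3002]
orientation: [-0.83, -3.029, -0.0]
contact_force: [-0.7, 1.1, 1.0]
grip_width: 0.0856
gripper_force: 0.0
```

Run:
```python
from st import *
o,M=st(); i=info('wrist'); im=r.grab_frame('wrist')[:,:,::-1]
print('cam',i['position'],rotm(i).round(3).tolist(),'key exp',proj(i,[.478,-.2,.108]),'tcp',proj(i,o['tcp_pos']))
cv2.imwrite('pics/w1.png',im)
hsv=cv2.cvtColor(im,cv2.COLOR_BGR2HSV); m=cv2.inRange(hsv,(3,150,90),(18,255,255))
cs,_=cv2.findContours(m,cv2.RETR_EXTERNAL,cv2.CHAIN_APPROX_NONE)
for c in cs:
    if cv2.contourArea(c)>150: print(cv2.contourArea(c),cv2.minAreaRect(c))
```

```text
t 2.35 tcp [ 0.4781 -0.1972  0.3002] x [-0.86   0.51   0.001] y [0.51 0.86 0.  ] j [-0.31  0.16  0.67  1.88 -0.11  1.14  1.43] F [-0.7  1.1  1. ] M [ 0.01 -0.05 -0.01] w 0.0856
cam [ 0.42102778 -0.16321141  0.44282368] [[0.51, 0.83, 0.227], [0.86, -0.492, -0.135], [-0.0, 0.264, -0.964]] key exp [250.36484135 174.87120569] tcp [252.51005067 251.19102239]
217.0 ((335.3047180175781, 309.61181640625), (30.95877456665039, 20.692861557006836), 49.89908981323242)
206.0 ((312.5, 218.0), (14.849244117736816, 14.849244117736816), 45.0)
1007.0 ((100.8553466796875, 236.80844116210938), (60.2509880065918, 60.98403549194336), 49.57392501831055)
209.5 ((186.7941436767578, 207.67649841308594), (15.279744148254395, 15.764815330505371), 75.96376037597656)
649.0 ((250.5, 176.0), (26.0, 25.0), 90.0)
```

View pics/w1.png

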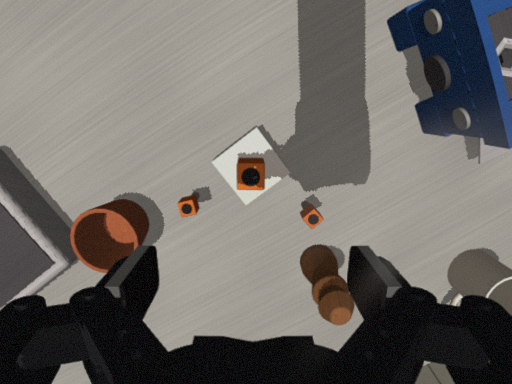

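The wrist picture shows the key handle with its dark top disc at (251,177), square to the picture axes and so to the tool. The mill is at (325,285) and the two small decoys at (187,207) and (312,218). I'll compute the approach and check clearances.

Run:
```python
from st import *
o,M=st(); i=info('wrist'); im=cv2.imread('pics/w1.png')
g=cv2.cvtColor(im,cv2.COLOR_BGR2GRAY); z=im[150:200,228:275]
hsv=cv2.cvtColor(z,cv2.COLOR_BGR2HSV)
d=cv2.inRange(hsv,(0,0,0),(180,255,60)); n,l,s,c=cv2.connectedComponentsWithStats(d)
k=1+np.argmax(s[1:,4]); u,v=c[k]+[228,150]; print('disc',u,v,s[k]); P=plane(i,u,v,.108); print('key',P,'top est',plane(info('top'),300,256.7,.108))
# orange top-face edges: tilt of left/right edges
m=cv2.inRange(hsv,(3,120,60),(18,255,255)); 
for row in range(0,50,4):
    x=np.where(m[row])[0]
    if len(x): print(row+150,x.min()+228,x.max()+228,end=' | ')
print()
t=info('top')
for n,u,v,h in (('mill',297,174,.142),('mill w',325,285,.07),('dec1',283,216,.03),('dec2',336,256,.03)):
    Q=plane(i if 'w' in n else t,u,v,h); print(n,Q.round(3),'tool',(M.T@(Q-P)).round(3))
P[2]=.069; print('move',to(P,M,o))
```

```text
t 2.4 tcp [ 0.4784 -0.1964  0.3002] x [-0.861  0.508  0.001] y [0.508 0.861 0.   ] j [-0.31  0.16  0.67  1.88 -0.11  1.14  1.43] F [-0.2  0.3 -0.2] M [-0.   -0.02 -0.  ] w 0.0853
disc 250.35510204081632 176.3795918367347 [ 14  18  18  18 245]
key [ 0.47967802 -0.19999629  0.108     ] top est [ 0.47661705 -0.20184767  0.108     ]
158 240 261 | 162 238 263 | 166 238 264 | 170 238 264 | 174 238 264 | 178 238 264 | 182 238 263 | 186 237 263 | 
mill [ 0.658 -0.191  0.142] tool [-0.148  0.098 -0.034]
mill w [ 0.662 -0.194  0.07 ] tool [-0.154  0.098  0.038]
dec1 [ 0.572 -0.17   0.03 ] tool [-0.065  0.073  0.078]
dec2 [ 0.477 -0.3    0.03 ] tool [-0.049 -0.087  0.078]
move [-0.0032 -0.0025  0.2312]
```

>>> play_rows(targets="-1 -0.002 -0.003 0.04 0; -1 -0.002 -0.003 0.08 0; -1 -0.002 -0.003 0.12 0; -1 -0.002 -0.003 0.155 0; -1 -0.002 -0.003 0.17 0; -1 -0.002 -0.003 0.17 0; -1 -0.002 -0.003 0.17 0")

```text
clock: 2.98
tcp_pos: [0.4785, -0.1999, 0.1304]
orientation: [-0.826, -3.029, -0.0]
contact_force: [0.4, -0.3, 0.3]
grip_width: 0.0854
gripper_force: 0.0
```

Run:
```python
from st import *
o,M=st(); i=info('wrist'); im=r.grab_frame('wrist')[:,:,::-1]; cv2.imwrite('pics/w2.png',im)
u,v=proj(i,[.4785,-.2005,.108]); print(u,v)
x0,y0=int(u)-60,int(v)-50
z=im[y0:y0+100,x0:x0+120]; hsv=cv2.cvtColor(z,cv2.COLOR_BGR2HSV)
d=cv2.inRange(hsv,(0,0,0),(180,255,60)); n,l,s,c=cv2.connectedComponentsWithStats(d)
for k in range(1,n):
  if s[k,4]>60:
    P=plane(i,*(c[k]+[x0,y0]),.108); print(s[k],c[k]+[x0,y0],P); P[2]=.069; print('move',to(P,M,o))
```

```text
t 2.98 tcp [ 0.4785 -0.1999  0.1304] x [-0.861  0.508  0.002] y [ 0.508  0.861 -0.   ] j [-0.2   0.4   0.59  2.05 -0.31  0.78  1.62] F [ 0.4 -0.3  0.3] M [-0.02 -0.01  0.04] w 0.0854
251.55426440210152 234.38941768848042
[ 43  37  36  33 945] [251.42751323 237.05820106] [ 0.47982798 -0.20136575  0.108     ]
move [-0.002  -0.0006  0.0614]
```

>>> play_rows(targets="-1 -0.002 -0.001 0.03 0; -1 -0.002 -0.001 0.05 0; -1 -0.002 -0.001 0.06 0; -1 -0.002 -0.001 0.061 0; 0.2 -0.002 -0.001 0.061 0; 0.6 -0.002 -0.001 0.061 0; 1 -0.002 -0.001 0.061 0; 1 -0.002 -0.001 0.061 0", squeeze=30)

```text
clock: 3.7
tcp_pos: [0.4806, -0.2033, 0.0708]
orientation: [0.829, 3.028, 0.0]
contact_force: [-0.3, -0.5, 0.2]
grip_width: 0.0387
gripper_force: 0.0
```

>>> play_rows(targets="1 0 0 0 0; 1 0 0 0 0; 1 0 0 0 0; 1 0 0 0 0")

```text
clock: 4.03
tcp_pos: [0.4806, -0.2031, 0.0706]
orientation: [0.83, 3.029, 0.001]
contact_force: [-0.7, 0.8, 7.8]
grip_width: 0.0297
gripper_force: 33.3
```

```bash
python3 -c "
from st import *
st()"
```

```text
t 4.03 tcp [ 0.4806 -0.2031  0.0706] x [-0.86   0.51  -0.001] y [0.51  0.86  0.001] j [-0.13  0.5   0.52  2.08 -0.4   0.66  1.69] F [-0.7  0.8  7.8] M [0.34 0.15 0.  ] w 0.0297
```

>>> play_rows(targets="1 0 0 -0.01 0; 1 0 0 -0.03 0; 1 0 0 -0.06 0; 1 0 0 -0.095 0; 1 0 0 -0.13 0; 1 0 0 -0.165 0; 1 0 0 -0.19 0; 1 0 0 -0.2 0")

```text
clock: 4.7
tcp_pos: [0.4807, -0.2041, 0.2736]
orientation: [0.83, 3.025, 0.001]
contact_force: [0.4, -0.3, -3.5]
grip_width: 0.0294
gripper_force: 32.4
```

Run:
```python
from st import *
o,M=st(); S=plane(info('top'),181.1,248.2,.16); print(S)
S[2]=.29; print(to(S,M,o))
```

```text
t 4.7 tcp [ 0.4807 -0.2041  0.2736] x [-0.86   0.51  -0.005] y [0.51  0.86  0.002] j [-0.3   0.2   0.69  1.91 -0.15  1.08  1.48] F [ 0.4 -0.3 -3.5] M [-0.04 -0.07 -0.  ] w 0.0294
[0.49111795 0.05513474 0.16      ]
[ 0.1232  0.2283 -0.0165]
```

>>> play_rows(targets="1 0.025 0.03 -0.015 0; 1 0.05 0.06 -0.015 0; 1 0.075 0.09 -0.015 0; 1 0.1 0.125 -0.015 0; 1 0.12 0.16 -0.015 0; 1 0.145 0.19 -0.015 0; 1 0.165 0.215 -0.015 0; 1 0.173 0.228 -0.015 0")

```text
clock: 5.37
tcp_pos: [0.4448, 0.0856, 0.2835]
orientation: [-0.821, -3.03, 0.001]
contact_force: [0.2, -0.2, -2.9]
grip_width: 0.0295
gripper_force: 32.6
```

>>> play_rows(targets="1 0 0 0 0; 1 0 0 0 0; 1 0 0 0 0; 1 0 0 0 0")

```text
clock: 5.7
tcp_pos: [0.4469, 0.0797, 0.2842]
orientation: [-0.834, -3.028, 0.001]
contact_force: [0.1, -0.1, -3.3]
grip_width: 0.0298
gripper_force: 32.6
```

Run:
```python
from st import *
o,M=st(); i=info('wrist'); im=r.grab_frame('wrist')[:,:,::-1]; cv2.imwrite('pics/w3.png',im)
print(proj(i,[.4911,.0551,.16]),'tip',proj(i,o['tcp_pos']+M[:,2]*.0626))
cv2.imwrite('pics/w3c.png',cv2.resize(im[60:330,110:400],None,fx=2.2,fy=2.2,interpolation=cv2.INTER_CUBIC))
```

```text
t 5.7 tcp [0.4469 0.0797 0.2842] x [-0.859  0.512  0.   ] y [ 0.512  0.859 -0.001] j [-0.73  0.04  0.44  2.02 -0.02  1.09  0.75] F [ 0.1 -0.1 -3.3] M [-0.   -0.03  0.03] w 0.0298
[254.43607266 243.65262055] tip [252.62259574 211.26517919]
```

View pics/w3c.png

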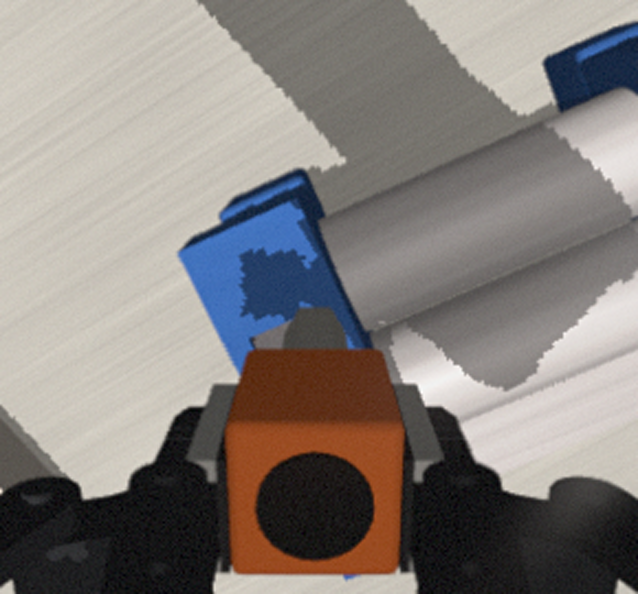

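The crop shows the key well gripped, but it hides the slot. I'll turn counter-clockwise (needed anyway for turning range) and shift aside so that the camera sees the screw.

>>> play_rows(targets="1 -0.01 -0.02 0 -0.12; 1 -0.02 -0.04 0 -0.24; 1 -0.03 -0.06 0 -0.36; 1 -0.04 -0.08 0 -0.48; 1 -0.051 -0.1 0 -0.6; 1 -0.051 -0.109 0 -0.72; 1 -0.051 -0.109 0 -0.84; 1 -0.051 -0.109 0 -0.96")

```text
clock: 6.42
tcp_pos: [0.435, -0.0405, 0.2847]
orientation: [-0.666, 3.07, 0.001]
contact_force: [-0.2, 0.8, -3.8]
grip_width: 0.0295
gripper_force: 32.5
```

>>> play_rows(targets="1 0 0 0 -0.12; 1 0 0 0 -0.24; 1 0 0 0 -0.36; 1 0 0 0 -0.48; 1 0 0 0 -0.54; 1 0 0 0 -0.54; 1 0 0 0 -0.54")

```text
clock: 7.0
tcp_pos: [0.4353, -0.0393, 0.2846]
orientation: [1.453, -2.785, -0.0]
contact_force: [0.4, 0.7, -4.0]
grip_width: 0.0297
gripper_force: 32.6
```

Run:
```python
from st import *
o,M=st(); i=info('wrist'); im=r.grab_frame('wrist')[:,:,::-1]; cv2.imwrite('pics/w4.png',im)
print(proj(i,[.4911,.0551,.16]),'tip',proj(i,o['tcp_pos']+M[:,2]*.0626))
cv2.imwrite('pics/w4c.png',cv2.resize(im[60:330,110:400],None,fx=2.2,fy=2.2,interpolation=cv2.INTER_CUBIC))
```

```text
t 7.0 tcp [ 0.4353 -0.0393  0.2846] x [-0.572 -0.82   0.   ] y [-0.82   0.572  0.   ] j [-0.59 -0.01  0.55  2.05  0.    1.09  2.49] F [ 0.4  0.7 -4. ] M [0.02 0.01 0.03] w 0.0297
[261.76953172 300.45217051] tip [253.33357608 211.77828799]
```

View pics/w4c.png

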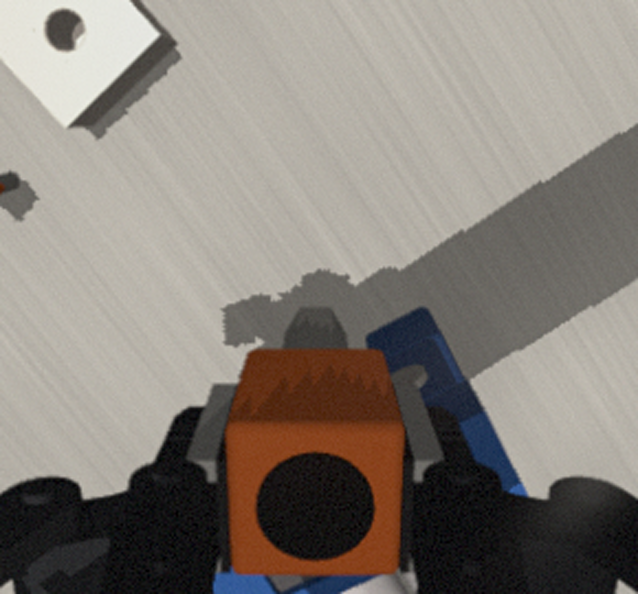

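The crop shows that image-up is tool +x, so the screw at v≈300 lies behind the key. The shaft tip is flat at the top (crop 303–332, 308), so the key's hex flats face tool ±x. I'll shift so that the screw comes into view.

>>> play_rows(targets="1 -0.03 0.002 0 0; 1 -0.065 0.004 0 0; 1 -0.1 0.006 0 0; 1 -0.125 0.008 0 0; 1 -0.139 0.008 0 0; 1 -0.139 0.008 0 0; 1 -0.139 0.008 0 0; 1 -0.139 0.008 0 0")

```text
clock: 7.72
tcp_pos: [0.5075, 0.0785, 0.2845]
orientation: [1.454, -2.784, 0.001]
contact_force: [-0.3, -0.3, -3.8]
grip_width: 0.0297
gripper_force: 32.5
```

Run:
```python
from st import *
o,M=st(); i=info('wrist'); im=r.grab_frame('wrist')[:,:,::-1]; cv2.imwrite('pics/w5.png',im)
print(proj(i,[.4911,.0551,.16]),'tip',proj(i,o['tcp_pos']+M[:,2]*.0626))
cv2.imwrite('pics/w5c.png',cv2.resize(im[100:250,160:350],None,fx=4,fy=4,interpolation=cv2.INTER_CUBIC))
```

```text
t 7.72 tcp [0.5075 0.0785 0.2845] x [-0.571 -0.821  0.001] y [-0.821  0.571  0.   ] j [-0.69  0.16  0.47  1.9  -0.08  1.1   2.35] F [-0.3 -0.3 -3.8] M [-0.03  0.03 -0.  ] w 0.0297
[253.30229864 156.40445603] tip [253.32406008 211.79641441]
```

View pics/w5c.png

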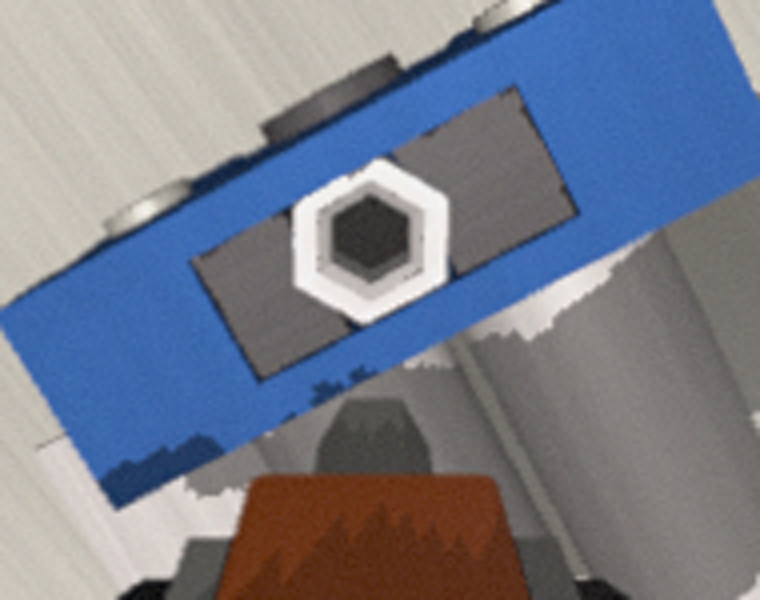

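The crop shows the white hex collar centred at (371,240), the grey countersink inside it and the dark socket. Its vertices point up and down, so the key must turn about 30° to match. I'll measure the angle and centre by casting contours onto the floor plane.

Run:
```python
from st import *
o,M=st(); i=info('wrist'); im=cv2.imread('pics/w5.png')
z=im[100:250,160:350]; z=cv2.resize(z,None,fx=4,fy=4,interpolation=cv2.INTER_CUBIC)
g=cv2.cvtColor(z,cv2.COLOR_BGR2GRAY)
def fit(m,h,name):
    n,l,s,c=cv2.connectedComponentsWithStats(m); k=l[238,370]
    if k==0: print(name,'none'); return
    cs,_=cv2.findContours((l==k).astype(np.uint8),cv2.RETR_EXTERNAL,cv2.CHAIN_APPROX_NONE)
    c=max(cs,key=cv2.contourArea)[:,0,:]
    P=np.array([plane(i,160+(u+.5)/4-.5,100+(v+.5)/4-.5,h)[:2] for u,v in c])
    mm=cv2.moments((P*1e5).astype(np.float32)); ce=np.array([mm['m10'],mm['m01']])/mm['m00']/1e5
    d=P-ce; r_=np.hypot(*d.T); th=np.arctan2(d[:,1],d[:,0])
    # 6-fold phase, weighted by uniform angle: vertex direction
    w=np.abs(np.gradient(np.unwrap(th)))
    ph=np.angle(np.sum(w*(r_-np.average(r_,weights=w))*np.exp(6j*th)))/6
    print(name,'ctr',ce.round(4),'area->flats mm',1e3*np.sqrt(mm['m00']/1e10*2/np.sqrt(3)),'vertex dir deg mod60',np.degrees(ph)%60)
dark=(g<75).astype(np.uint8)
fit(dark,.14,'socket bottom?'); 
fill=(g<170).astype(np.uint8); 
# inner outline of white collar: component of not-white containing centre
fit(fill,.16,'countersink'); 
hsv=cv2.cvtColor(z,cv2.COLOR_BGR2HSV)
w=((g>200)&(hsv[:,:,1]<40)).astype(np.uint8); f=w.copy(); 
cs,_=cv2.findContours(w,cv2.RETR_EXTERNAL,cv2.CHAIN_APPROX_NONE); f[:]=0
for c in cs:
    if cv2.pointPolygonTest(c,(370.,238.),False)>0: cv2.drawContours(f,[c],-1,1,-1)
fit(f,.16,'collar'); fit(f,.165,'collar165')
ty=np.degrees(np.arctan2(M[1,1],M[0,1]))
print('key vertex dir (tool y) mod60',ty%60)
# slot
print('slot corners',[plane(i,160+u/4,100+v/4,.165).round(4)[:2] for u,v in((192,262),(515,87),(578,213),(262,381))])
```

```text
t 7.77 tcp [0.5074 0.0784 0.2846] x [-0.572 -0.82   0.001] y [-0.82   0.572  0.   ] j [-0.69  0.16  0.47  1.9  -0.08  1.1   2.35] F [-0.9  0.3 -2.8] M [-0.04 -0.02 -0.03] w 0.0297
socket bottom? ctr [0.4944 0.058 ] area->flats mm 14.997941135422975 vertex dir deg mod60 55.19608866084832
countersink ctr [0.493  0.0558] area->flats mm 18.490483230705337 vertex dir deg mod60 55.201832290799885
collar ctr [0.4936 0.0571] area->flats mm 30.511467752764034 vertex dir deg mod60 53.57594525508253
collar165 ctr [0.4932 0.0565] area->flats mm 29.94046733218296 vertex dir deg mod60 53.57594546932386
key vertex dir (tool y) mod60 25.132269925200234
slot corners [array([0.5257, 0.0393]), array([0.4515, 0.0478]), array([0.4548, 0.0763]), array([0.5289, 0.0681])]
```

>>> play_rows(targets="1 0.01 0 0 0.12; 1 0.02 -0.0005 0 0.24; 1 0.0263 -0.0005 0.01 0.36; 1 0.0263 -0.0005 0.025 0.48; 1 0.0263 -0.0005 0.038 0.52; 1 0.0263 -0.0005 0.043 0.52; 1 0.0263 -0.0005 0.045 0.52; 1 0.0263 -0.0005 0.045 0.52")

```text
clock: 8.43
tcp_pos: [0.4932, 0.0578, 0.2397]
orientation: [0.694, -3.064, -0.0]
contact_force: [0.4, 0.3, -2.9]
grip_width: 0.0298
gripper_force: 32.4
```

>>> play_rows(targets="1 0 0 0 0; 1 0 0 0 0; 1 0 0 0 0")

```text
clock: 8.68
tcp_pos: [0.4939, 0.0584, 0.2403]
orientation: [-0.694, 3.063, 0.0]
contact_force: [0.0, -0.6, -2.0]
grip_width: 0.0298
gripper_force: 32.4
```

Run:
```python
from st import *
o,M=st(); print(to([.4928,.0565,.2226],M,o),'vdir',np.degrees(np.arctan2(M[1,1],M[0,1]))%60)
```

```text
t 8.68 tcp [0.4939 0.0584 0.2403] x [-0.902 -0.431 -0.001] y [-0.431  0.902 -0.   ] j [-0.71  0.18  0.53  1.99 -0.11  1.    1.89] F [ 0.  -0.6 -2. ] M [-0.01 -0.02  0.  ] w 0.0298
[ 0.0018 -0.0013  0.0177] vdir 55.52934373224919
```

>>> play_rows(targets="1 0.001 -0.001 0.004 0; 1 0.0015 -0.001 0.008 0; 1 0.0015 -0.001 0.011 0; 1 0.0015 -0.001 0.014 0; 1 0.0015 -0.001 0.016 0; 1 0.0015 -0.001 0.018 0; 1 0.0015 -0.001 0.02 0; 1 0.0015 -0.001 0.02 0")

```text
clock: 9.35
tcp_pos: [0.4929, 0.057, 0.2197]
orientation: [-0.693, 3.063, 0.0]
contact_force: [0.9, 0.0, -2.4]
grip_width: 0.0297
gripper_force: 32.8
```

```bash
python3 -c "
from st import *
st()"
```

```text
t 9.35 tcp [0.4929 0.057  0.2197] x [-0.903 -0.431 -0.001] y [-0.431  0.903 -0.   ] j [-0.7   0.21  0.53  2.02 -0.13  0.95  1.91] F [ 0.9  0.  -2.4] M [ 0.14 -0.19  0.05] w 0.0297
```

>>> play_rows(targets="1 0 0 0.001 0; 1 0 0 0.002 0; 1 0 0 0.003 0; 1 0 0 0.004 0; 1 0 0 0.005 0; 1 0 0 0.005 0")

```text
clock: 9.85
tcp_pos: [0.4937, 0.0573, 0.2151]
orientation: [-0.693, 3.061, 0.0]
contact_force: [4.1, 1.6, -0.9]
grip_width: 0.0298
gripper_force: 32.9
```

>>> play_rows(targets="1 -0.001 0 0 0; 1 -0.0012 0 0.001 0; 1 -0.0012 0 0.002 0; 1 -0.0012 0 0.003 0; 1 -0.0012 0 0.003 0")

```text
clock: 10.27
tcp_pos: [0.4938, 0.0575, 0.2115]
orientation: [-0.694, 3.064, -0.0]
contact_force: [3.7, 1.4, -1.0]
grip_width: 0.0295
gripper_force: 32.8
```

```bash
python3 -c "
from st import *
st()"
```

```text
t 10.27 tcp [0.4938 0.0575 0.2115] x [-0.903 -0.431 -0.   ] y [-0.431  0.903 -0.   ] j [-0.7   0.22  0.53  2.02 -0.14  0.93  1.92] F [ 3.7  1.4 -1. ] M [ 0.47 -1.14 -0.02] w 0.0295
```

>>> play_rows(targets="1 -0.001 0 0.001 0; 1 -0.001 0 0.002 0; 1 -0.001 0 0.003 0; 1 -0.001 0 0.004 0; 1 -0.001 0 0.005 0; 1 -0.001 0 0.006 0; 1 -0.001 0 0.007 0; 1 -0.001 0 0.007 0")

```text
clock: 10.93
tcp_pos: [0.4941, 0.0577, 0.2043]
orientation: [0.693, -3.063, 0.0]
contact_force: [2.5, 1.6, -3.3]
grip_width: 0.0296
gripper_force: 32.6
```

```bash
python3 -c "
from st import *
st()"
```

```text
t 10.93 tcp [0.4941 0.0577 0.2043] x [-0.903 -0.431  0.001] y [-0.431  0.903  0.   ] j [-0.69  0.23  0.53  2.03 -0.14  0.92  1.93] F [ 2.5  1.6 -3.3] M [ 0.23 -0.56  0.06] w 0.0296
```

>>> play_rows(targets="1 0 0 0 0.08; 1 0 0 0 0.16; 1 0 0 0 0.24; 1 0 0 0 0.32; 1 0 0 0 0.4; 1 0 0 0 0.48; 1 0 0 0 0.56; 1 0 0 0 0.64", squeeze=25)

```text
clock: 11.6
tcp_pos: [0.4945, 0.057, 0.2045]
orientation: [0.312, 3.126, -0.002]
contact_force: [2.9, -1.0, -3.4]
grip_width: 0.0297
gripper_force: 32.5
```

```bash
python3 -c "
from st import *
st()"
```

```text
t 11.6 tcp [0.4945 0.057  0.2045] x [-0.98   0.197 -0.   ] y [ 0.197  0.98  -0.001] j [-0.79  0.24  0.64  2.03 -0.18  0.92  1.32] F [ 2.9 -1.  -3.4] M [-0.41 -0.7   0.18] w 0.0297
```

>>> play_rows(targets="1 -0.0005 0 0 0.09; 1 -0.001 0 0 0.18; 1 -0.001 0 0 0.27; 1 -0.001 0 0 0.36; 1 -0.001 0 0 0.45; 1 -0.001 0 0 0.54; 1 -0.001 0 0 0.63; 1 -0.001 0 0 0.72")

```text
clock: 12.27
tcp_pos: [0.4942, 0.0562, 0.2044]
orientation: [-1.393, -2.814, 0.004]
contact_force: [-1.0, -2.7, 0.5]
grip_width: 0.0298
gripper_force: 33.1
```

```bash
cat > s.py <<'E'
from st import *
o,M=st(); print('turned',np.radians((205.5-np.degrees(np.arctan2(M[1,0],M[0,0])))%360).round(3),'Ftool',(M.T@o['contact_force']).round(1))
E
python3 s.py
```

```text
t 12.27 tcp [0.4942 0.0562 0.2044] x [-0.606  0.795  0.   ] y [ 0.795  0.606 -0.003] j [-0.9   0.27  0.8   2.04 -0.24  0.93  0.67] F [-1.  -2.7  0.5] M [-0.8   0.41  0.21] w 0.0298
turned 1.365 Ftool [-1.6 -2.4 -0.5]
```

>>> play_rows(targets="1 -0.0005 -0.0005 0 0.09; 1 -0.0005 -0.0005 0 0.18; 1 -0.0005 -0.0005 0 0.27; 1 -0.0005 -0.0005 0 0.36; 1 -0.0005 -0.0005 0 0.45; 1 -0.0005 -0.0005 0 0.54; 1 -0.0005 -0.0005 0 0.63; 1 -0.0005 -0.0005 0 0.72")

```text
clock: 12.93
tcp_pos: [0.4934, 0.0559, 0.2044]
orientation: [-2.295, -2.142, 0.006]
contact_force: [-4.1, -2.7, 3.6]
grip_width: 0.0297
gripper_force: 33.5
```

```bash
python3 s.py
```

```text
t 12.93 tcp [0.4934 0.0559 0.2044] x [ 0.069  0.998 -0.001] y [ 0.998 -0.069 -0.005] j [-1.03  0.32  0.97  2.04 -0.32  0.94  0.04] F [-4.1 -2.7  3.6] M [-0.53  1.11  0.18] w 0.0297
turned 2.085 Ftool [-2.9 -3.9 -3.6]
```

>>> play_rows(targets="1 -0.001 -0.001 0 0.09; 1 -0.001 -0.001 0 0.18; 1 -0.001 -0.001 0 0.27; 1 -0.001 -0.001 0 0.36; 1 -0.001 -0.001 0 0.45; 1 -0.001 -0.001 0 0.54; 1 -0.001 -0.001 0 0.63; 1 -0.001 -0.001 0 0.72")

```text
clock: 13.6
tcp_pos: [0.4925, 0.0562, 0.2044]
orientation: [-2.902, -1.198, 0.006]
contact_force: [-3.9, 0.4, 3.9]
grip_width: 0.0299
gripper_force: 33.4
```

```bash
python3 s.py
```

```text
t 13.6 tcp [0.4925 0.0562 0.2044] x [ 0.709  0.705 -0.002] y [ 0.705 -0.709 -0.004] j [-1.15  0.4   1.17  2.05 -0.45  0.98 -0.54] F [-3.9  0.4  3.9] M [0.25 1.01 0.23] w 0.0299
turned 2.804 Ftool [-2.5 -3.1 -3.9]
```

>>> play_rows(targets="1 -0.001 -0.001 -0.0005 0.06; 1 -0.001 -0.001 -0.0005 0.12; 1 -0.001 -0.001 -0.0005 0.18; 1 -0.001 -0.001 -0.0005 0.24; 1 -0.001 -0.001 -0.0005 0.3; 1 -0.001 -0.001 -0.0005 0.34", squeeze=20)

```text
clock: 14.1
tcp_pos: [0.4918, 0.0565, 0.2046]
orientation: [-3.063, -0.692, 0.003]
contact_force: [0.7, 1.6, -3.5]
grip_width: 0.0302
gripper_force: 32.5
```

```bash
python3 s.py
```

```text
t 14.1 tcp [0.4918 0.0565 0.2046] x [ 0.903  0.43  -0.002] y [ 0.43  -0.903 -0.002] j [-1.2   0.46  1.26  2.05 -0.53  1.01 -0.79] F [ 0.7  1.6 -3.5] M [ 0.37 -0.17  0.17] w 0.0302
turned 3.142 Ftool [ 1.3 -1.1  3.5]
```

>>> play_rows(targets="1 0 0 0 0.03; 1 0 0 0 0.06; 1 0 0 0 0.09; 1 0 0 0 0.12; 1 0 0 0 0.12")

```text
clock: 14.52
tcp_pos: [0.4919, 0.0566, 0.2046]
orientation: [-3.099, -0.508, 0.003]
contact_force: [-1.5, 4.0, -5.1]
grip_width: 0.0299
gripper_force: 32.1
```

```bash
python3 s.py
```

```text
t 14.52 tcp [0.4919 0.0566 0.2046] x [ 0.948  0.32  -0.002] y [ 0.32  -0.948 -0.001] j [-1.21  0.49  1.29  2.05 -0.56  1.02 -0.88] F [-1.5  4.  -5.1] M [1.07 0.46 0.09] w 0.0299
turned 3.261 Ftool [-0.1 -4.2  5.1]
```

>>> play_rows(targets="1 0 -0.0005 0 0.03; 1 0 -0.001 0 0.06; 1 0 -0.001 0 0.09; 1 0 -0.001 0 0.12; 1 0 -0.001 0 0.12")

```text
clock: 14.93
tcp_pos: [0.4919, 0.0569, 0.2047]
orientation: [3.125, 0.32, -0.002]
contact_force: [-2.3, 2.0, -10.5]
grip_width: 0.0296
gripper_force: 31.5
```

```bash
python3 s.py
```

```text
t 14.93 tcp [0.4919 0.0569 0.2047] x [ 0.979  0.203 -0.002] y [ 0.203 -0.979  0.   ] j [-1.22  0.52  1.32  2.05 -0.59  1.03 -0.97] F [ -2.3   2.  -10.5] M [0.69 0.51 0.11] w 0.0296
turned 3.382 Ftool [-1.8 -2.4 10.5]
```

Still no stop, and joint 3 is nearing its range, so I'll regrip: open fully, turn back 90° around the handle (opening 85 mm, handle diagonal 42 mm), and close.

>>> play_rows(targets="0.3 0 0 0 0; -0.2 0 0 0 0; -1 0 0 0 0; -1 0 0 0 0; -1 0 0 0 0; -1 0 0 0 0; -1 0 0 0 0; -1 0 0 0 -0.1")

```text
clock: 15.6
tcp_pos: [0.4928, 0.0568, 0.2051]
orientation: [3.104, 0.479, -0.0]
contact_force: [-0.5, -0.2, 0.1]
grip_width: 0.0857
gripper_force: 0.0
```

>>> play_rows(targets="-1 0 0 0 -0.12; -1 0 0 0 -0.24; -1 0 0 0 -0.36; -1 0 0 0 -0.48; -1 0 0 0 -0.6; -1 0 0 0 -0.72; -1 0 0 0 -0.84; -1 0 0 0 -0.96")

```text
clock: 16.27
tcp_pos: [0.4928, 0.0568, 0.2054]
orientation: [2.527, 1.867, 0.001]
contact_force: [0.4, 0.5, 0.2]
grip_width: 0.0854
gripper_force: 0.0
```

>>> play_rows(targets="-1 0 0 0 -0.12; -1 0 0 0 -0.24; -1 0 0 0 -0.36; -1 0 0 0 -0.48; -1 0 0 0 -0.51; -1 0 0 0 -0.51; -1 0 0 0 -0.51")

```text
clock: 16.85
tcp_pos: [0.4927, 0.0567, 0.2053]
orientation: [1.984, 2.436, 0.001]
contact_force: [0.3, 0.4, -0.4]
grip_width: 0.0853
gripper_force: 0.0
```

```bash
python3 s.py
python3 - <<'E'
from st import *
o,M=st(); i=info('wrist'); im=r.grab_frame('wrist')[:,:,::-1]
c=proj(i,[.493,.057,.24]); print('key top exp',c); cv2.imwrite('pics/w6.png',cv2.resize(im[120:384,100:410],None,fx=2,fy=2))
E
```

```text
t 16.85 tcp [0.4927 0.0567 0.2053] x [-0.203  0.979  0.   ] y [0.979 0.203 0.   ] j [-0.98  0.29  0.9   2.05 -0.28  0.93  0.27] F [ 0.3  0.4 -0.4] M [ 0.04 -0.05 -0.  ] w 0.0853
turned 1.812 Ftool [0.4 0.4 0.4]
t 16.85 tcp [0.4927 0.0567 0.2053] x [-0.203  0.979  0.   ] y [0.979 0.203 0.   ] j [-0.98  0.29  0.9   2.05 -0.28  0.93  0.27] F [ 0.3  0.4 -0.4] M [ 0.04 -0.05 -0.  ] w 0.0853
key top exp [252.77145686 289.93788544]
```

View pics/w6.png

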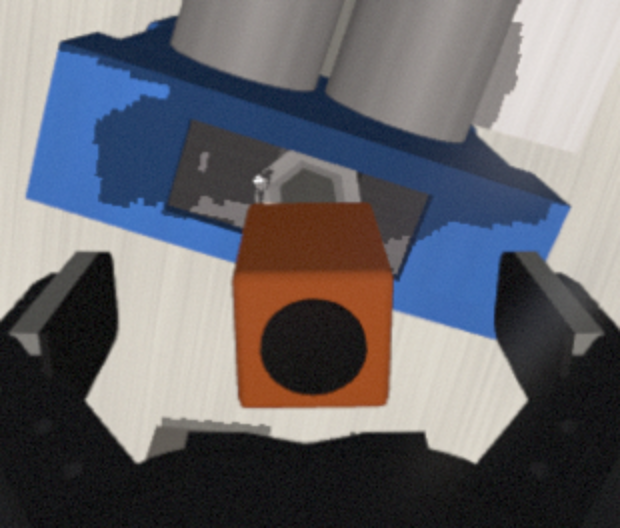

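The picture shows the key standing upright in the socket, handle centred between the open fingers (314,345) and square to them. Now I regrip.

>>> play_rows(targets="0 0 0 0 0; 0.4 0 0 0 0; 1 0 0 0 0; 1 0 0 0 0; 1 0 0 0 0; 1 0 0 0 0; 1 0 0 0 0; 1 0 0 0 0", squeeze=25)

```text
clock: 17.57
tcp_pos: [0.4928, 0.057, 0.2052]
orientation: [1.981, 2.438, 0.001]
contact_force: [1.6, -0.5, -0.5]
grip_width: 0.0295
gripper_force: 30.6
```

>>> play_rows(targets="1 0 0 0 0.03; 1 0 0 0 0.06; 1 0 0 0 0.09; 1 0 0 0 0.12; 1 0 0 0 0.12")

```text
clock: 17.98
tcp_pos: [0.4928, 0.0571, 0.2052]
orientation: [2.124, 2.314, 0.0]
contact_force: [1.2, 0.0, -0.9]
grip_width: 0.0296
gripper_force: 31.0
```

```bash
sed -i 's/205.5-/205.5+90-/' s.py; python3 s.py
```

```text
t 17.98 tcp [0.4928 0.0571 0.2052] x [-0.085  0.996 -0.   ] y [0.996 0.085 0.   ] j [-1.01  0.3   0.93  2.05 -0.29  0.94  0.16] F [ 1.2  0.  -0.9] M [ 0.07 -0.37  0.14] w 0.0296
turned 3.501 Ftool [-0.1  1.2  0.9]
```

>>> play_rows(targets="1 0 0 0 0.03; 1 0 0 0 0.06; 1 0 0 0 0.09; 1 0 0 0 0.09")

```text
clock: 18.32
tcp_pos: [0.4928, 0.0571, 0.2052]
orientation: [2.224, 2.218, 0.0]
contact_force: [0.2, 0.4, -1.5]
grip_width: 0.0301
gripper_force: 32.4
```

```bash
python3 s.py
```

```text
t 18.32 tcp [0.4928 0.0571 0.2052] x [ 0.003  1.    -0.   ] y [ 1.    -0.003  0.   ] j [-1.02  0.3   0.95  2.05 -0.31  0.94  0.09] F [ 0.2  0.4 -1.5] M [ 0.16 -0.43  0.4 ] w 0.0301
turned 3.59 Ftool [0.4 0.2 1.5]
```

>>> play_rows(targets="1 0 0 0 0.01; 1 0 0 0 0.02; 1 0 0 0 0.02")

```text
clock: 18.57
tcp_pos: [0.4928, 0.0571, 0.2052]
orientation: [2.247, 2.195, 0.001]
contact_force: [1.9, 0.6, -1.5]
grip_width: 0.0295
gripper_force: 33.3
```

```bash
python3 s.py
```

```text
t 18.57 tcp [0.4928 0.0571 0.2052] x [0.023 1.    0.   ] y [ 1.    -0.023  0.   ] j [-1.03  0.3   0.95  2.05 -0.31  0.94  0.07] F [ 1.9  0.6 -1.5] M [ 0.23 -0.57  0.63] w 0.0295
turned 3.61 Ftool [0.7 1.9 1.5]
```

The torque jumped from 0.14 to 0.63 N m, so the stop is reached. About 3.6 rad turned fits a start between 0 and 0.6. I ease off, let go and lift.

>>> play_rows(targets="1 0 0 0 -0.02; 1 0 0 0 -0.04; 0.3 0 0 0 -0.04; -0.3 0 0 0 -0.04; -1 0 0 0 -0.04; -1 0 0 0 -0.04; -1 0 0 0 -0.04; -1 0 0 0 -0.04")

```text
clock: 19.23
tcp_pos: [0.4924, 0.0568, 0.2051]
orientation: [-2.204, -2.239, 0.001]
contact_force: [-0.1, 0.4, 0.4]
grip_width: 0.0854
gripper_force: 0.0
```

>>> play_rows(targets="-1 0 0 0 0; -1 0 0 -0.01 0; -1 0 0 -0.03 0; -1 0 0 -0.06 0; -1 0 0 -0.09 0; -1 0 0 -0.11 0; -1 0 0 -0.11 0; -1 0 0 -0.11 0")

```text
clock: 19.9
tcp_pos: [0.4932, 0.0571, 0.3165]
orientation: [2.203, 2.239, 0.005]
contact_force: [-0.7, -0.6, -0.9]
grip_width: 0.0857
gripper_force: 0.0
```

```bash
python3 s.py
python3 - <<'E'
from st import *
im=r.grab_frame('scene')[:,:,::-1]; w=r.grab_frame('wrist')[:,:,::-1]
a=cv2.resize(im[80:220,270:420],None,fx=2.6,fy=2.6); b=cv2.resize(w,(400,300)); c=np.zeros((370,800,3),np.uint8)
c[:364,:390]=a[:364,:390]; c[:300,400:]=b; cv2.imwrite('pics/end.png',c)
E
```

```text
t 19.9 tcp [0.4932 0.0571 0.3165] x [-0.016  1.     0.002] y [1.    0.016 0.002] j [-1.16  0.13  1.03  1.91 -0.12  1.17 -0.07] F [-0.7 -0.6 -0.9] M [-0.02  0.05 -0.  ] w 0.0857
turned 3.57 Ftool [-0.6 -0.7  0.9]
```

View pics/end.png

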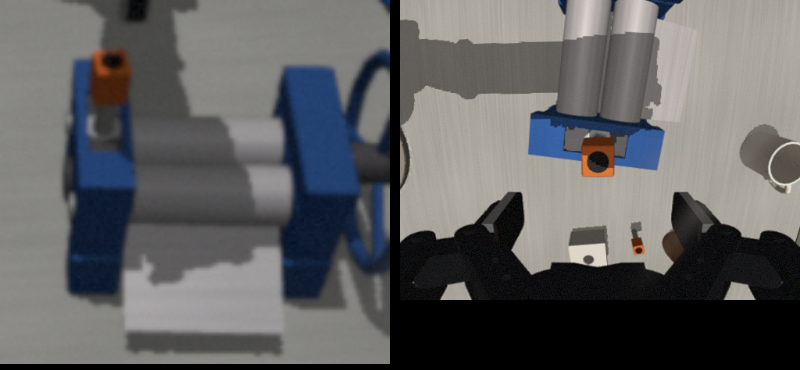

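The picture shows the key standing upright in the socket at (110,95), let go, with the hand clear above it and the mill and mug in place.

```bash
python3 -c "
from bench import r
print(r.hand_in())"
```

```text
the job is handed in; nothing more can be done
None
```

The clamp screw was turned clockwise about 3.6 rad with one regrip, until the torque jumped from 0.14 to 0.63 N m at its stop. I left the key standing in the socket, released, and handed the job in at about 20 s; no verdict came back.

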